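# Load the oven carrier and pin its hold-down bar

## Robot

A 6-joint arm with a two-finger parallel gripper is mounted at the origin on the work surface. World frame = base frame: x ahead of the robot, y to its left, z up, the work surface at z = 0. Lengths are in m, angles in rad, forces in N, time in s.
With the tool pointing down it reaches from about 0.325 to 0.85 m from the base axis. Payload 15.5 kg.
Tool frame: the origin (TCP) lies on the centre line of the jaws, within the pads' length; the fingertips stand 11 mm ahead of it and the grasp point (between the pads) lies 8 mm behind it (env.nose_length is the distance from the TCP to the fingertips, in m); z points along the fingers, x is the direction in which the jaws open and shut, and the axes are right-handed (so a half turn about z gives the same grasp; the last joint's range is limited). The gripper opens to 91 mm and grips with 3 to 60 N. Pads are 32 mm wide; open, the fingers measure 118 mm over their backs; the gripper's body (76 mm by 178 mm) begins 60 mm behind the grasp point.
Start: joints at [-1.218, 0.494, 1.345, -0, 1.302, -0.096], TCP at [0.271, -0.563, 0.225] pointing down, gripper open.
Joint ranges: [-2.91, 2.91], [-0.82, 2.16], [0.22, 2.67], [-1.22, 4.37], [0.12, 2.79], [-3.08, 3.08]. Speed limits (rad/s): [1.89, 1.89, 2.57, 3.01, 3.01, 3.01].

## Interface

Orientations are given as a rotation vector (axis times angle).
In Python, from station import env gives the robot as it stands. The module is installed in compiled form; this text tells all that it offers. Calls block until the motion is done:
- env.move_ptp(position, orientation): joint-space move of the TCP to a pose.
- env.move_l(position, frame=None, speed=0.15): straight line of the TCP; frame=None keeps the orientation; speed is the mean speed in m/s.
- env.move_joints(angles): joint-space move.
- env.gripper_to(opening): finger opening in m; the grip force is fixed at half the most; returns when the fingers have stopped.
- env.hold(seconds).
- env.inverse_kinematics(position, orientation): joint angles nearest the present ones, or None.
- env.get_obs(): the state.
- env.grab_frame(name): name is "scene" or "top" or "wrist"; returns (picture, depth): 420x560x3 uint8, red, green, blue; 420x560 float32, m along the optical axis (not along the pixel's ray), 0 where there is no reading.
- env.camera_info(name): a dict with "mtx" (3x3 intrinsics, pixels), "eye" and "attitude" of the camera in the world; the wrist camera has in their place "tool_from_camera" (4x4, takes a point from camera to tool coordinates, whose origin is the TCP and whose axes are the tool frame's). Camera axes: x right, y down, z forward; pixel columns grow to the right and rows downward; lengths in m; the calibration is good to about 2 mm. A picture is of the moment at which its call begins: read the wrist's pose just before it. camera_info takes no time and is no camera call.
A pose or a line that the arm cannot do raises env.IKError and nothing moves.
- env.hand_in(): hands the job in, once; it reports no verdict.
The state is a dict: "t": time; "joint_positions": joint angles; "qvel": joint speeds; "joint_torque": joint torques, N m; "ee_pos": TCP position; "tcp_rot": TCP orientation; "force": force on the tool from outside, world axes, zero at the start; "moment": the same for the moment, N m; "opening": finger opening in m.
Only numpy, scipy, OpenCV 4.12 (cv2) and the standard library are available. Lean on these libraries where they do the work, as an engineer would, in place of code of your own. Each camera call takes 0.05 s, during which the arm holds its last target. There are 200 camera calls.

## Task

Get the coated plates ready for the oven: move every plate from the white drying stand into the wire carrier, one to a slot, each standing fully down on the carrier's tray. Then lay the loose hold-down bar across the carrier's two end lugs so that the holes line up, and push the two locking pins, parked on the carrier's side, down through bar and lug, one at each end, until their collars sit on the bar. Keep the plates upright all the way and leave the other things on the bench where they are.

Things in the scene. Friction and masses are not known exactly. Their poses are not given: they have to be found in the camera images.
- carrier: fixed stainless wire carrier, 10 mm high tray with wire loops, a wall and a lug at each end. Origin: on the bench under its middle; z up, y along the row of four slots, x across. End walls 113 mm high, inner faces at y = -95 and +95 mm; side rails at x = -57 and +57 mm. The pins' two parking sockets stick out on its -x side
- stand: fixed white plastic drying stand the plates start in, 124 mm (x) by 176 mm (y). Origin: on the bench under its middle; y along the row of slots. Slots 6 mm wide at y = -66, -22, 22, 66 mm; a plate stands in one 12 mm above the bench, its width along the stand's x; combs and walls at both edges of the plates reach 52 mm high
- plate1: white-coated glass plate 1 of up to four, all alike (some may be absent), standing on edge: 100 mm wide (x), 4 mm thick (y); along its top edge an aluminium clip to grip across its 10 mm thickness: 60 mm wide, from 70 to 98 mm above the lower edge. 98 mm tall in all, 0.13 kg. Origin: middle of the lower edge; z up the plate
- plate2: white-coated glass plate 2 of up to four, all alike (some may be absent), standing on edge: 100 mm wide (x), 4 mm thick (y); along its top edge an aluminium clip to grip across its 10 mm thickness: 60 mm wide, from 70 to 98 mm above the lower edge. 98 mm tall in all, 0.13 kg. Origin: middle of the lower edge; z up the plate
- plate3: white-coated glass plate 3 of up to four, all alike (some may be absent), standing on edge: 100 mm wide (x), 4 mm thick (y); along its top edge an aluminium clip to grip across its 10 mm thickness: 60 mm wide, from 70 to 98 mm above the lower edge. 98 mm tall in all, 0.13 kg. Origin: middle of the lower edge; z up the plate
- plate4: white-coated glass plate 4 of up to four, all alike (some may be absent), standing on edge: 100 mm wide (x), 4 mm thick (y); along its top edge an aluminium clip to grip across its 10 mm thickness: 60 mm wide, from 70 to 98 mm above the lower edge. 98 mm tall in all, 0.13 kg. Origin: middle of the lower edge; z up the plate
- holdbar: loose steel hold-down bar, 258 mm long (y), 30 mm wide (x), 6 mm thick, with a black upright grip block in the middle of its top: 40 mm along the bar, 22 mm across, from 6 to 52 mm above the underside. A hole near each end. 0.3 to 0.5 kg. Origin: middle of its underside; z up. Same either way round. On the lugs it clears the plates' clips by 5 mm
- pin_a: locking pin, at the start upright in a parking socket: 12 mm steel shaft 52 mm long with a 9 mm tapered nose, then a 30 mm collar 5 mm thick, then a black round knob 24 mm in diameter, from 57 to 85 mm above the tip. 0.10 kg. Origin: tip of the nose; z points from tip to knob. Held by gravity alone, no latch
- pin_b: the other locking pin, the same as pin_a and in the other socket; either pin fits either lug. The parking sockets are small shelves with a vertical 14.5 mm through hole at carrier x = -82 mm, y = +45 (pin_a) and -45 mm (pin_b), tops 65 mm above the bench; a parked pin's collar rests on the shelf, so its tip is 13 mm above the bench
- slot_1 (a point): carrier slot 1 of 4 (carrier x = 0, y = -60 mm): point on the tray where the middle of a plate's lower edge stands, the plate's width along the carrier's x, either face forward. A 7 mm gap between upright 5 mm wires at x = -43 and +43 mm, 56 mm high, that then flare 7 mm to each side up to loop tops at 73 mm
- slot_2 (a point): carrier slot 2 of 4 (carrier x = 0, y = -20 mm): point on the tray where the middle of a plate's lower edge stands, the plate's width along the carrier's x, either face forward. A 7 mm gap between upright 5 mm wires at x = -43 and +43 mm, 56 mm high, that then flare 7 mm to each side up to loop tops at 73 mm
- slot_3 (a point): carrier slot 3 of 4 (carrier x = 0, y = 20 mm): point on the tray where the middle of a plate's lower edge stands, the plate's width along the carrier's x, either face forward. A 7 mm gap between upright 5 mm wires at x = -43 and +43 mm, 56 mm high, that then flare 7 mm to each side up to loop tops at 73 mm
- slot_4 (a point): carrier slot 4 of 4 (carrier x = 0, y = 60 mm): point on the tray where the middle of a plate's lower edge stands, the plate's width along the carrier's x, either face forward. A 7 mm gap between upright 5 mm wires at x = -43 and +43 mm, 56 mm high, that then flare 7 mm to each side up to loop tops at 73 mm
- lug_a (a point): centre of the vertical 14.5 mm through hole in one lug, at its top face, 113 mm above the bench (carrier y = +113 mm). The lug is a plate 90 mm wide (carrier x), 34 mm deep, 8 mm thick, outside the end wall and flush with its top, upturned at both sides into 10 mm high lips (82 mm between them); free space beneath
- lug_b (a point): the same for the other lug (carrier y = -113 mm)
- bar_hole_a (a point): centre of the hole in one end of the bar, at the bar's underside (bar y = +113 mm); a vertical 14.5 mm through hole
- bar_hole_b (a point): centre of the hole in the other end of the bar, at the bar's underside (bar y = -113 mm)
- amber1: bystander: amber bottle with a red cap, 86 mm in diameter, 175 mm tall, behind the task's things. Origin: middle of its underside
- amber2: bystander: a second such amber bottle. Origin: middle of its underside
- beaker: bystander: clear beaker, 60 mm in diameter, 75 mm tall, in front of the gap between carrier and stand. Origin: middle of its underside
- vialrack: bystander: grey rack of small vials, 60 x 90 mm, 44 mm tall, between carrier and stand. Origin: middle of its underside
- jar: bystander: glass jar, 64 mm in diameter, 75 mm tall. Origin: middle of its underside
- mouse: bystander: computer mouse, 60 mm across, 35 mm high. Origin: middle of its underside
- tipbox: bystander: white box with clear lid, 87 x 122 mm, 58 mm high. Origin: middle of its underside
Not all that is in view belongs to the job. Leave any blue or yellow look-alike of the pin_b alone.

How it is judged:
On the way, in this order (a step that is already met when the one before it is completed fails the run):
1. every plate present stands fully down in a slot of the carrier (x of plate1 in the frame of carrier between -0.01 and 0.01 m and y of plate1 in the frame of carrier between -0.072 and 0.072 m and z of plate1 in the frame of carrier between 0.004 and 0.0145 m and angle between the z axis of each of plate1, plate2, plate3, plate4 and the z axis of carrier, either way round below 0.14 rad and angle between the x axis of each of plate1, plate2, plate3, plate4 and the x axis of carrier, either way round below 0.14 rad and x of plate2 in the frame of carrier between -0.01 and 0.01 m and y of plate2 in the frame of carrier between -0.072 and 0.072 m and z of plate2 in the frame of carrier between 0.004 and 0.0145 m and x of plate3 in the frame of carrier between -0.01 and 0.01 m and y of plate3 in the frame of carrier between -0.072 and 0.072 m and z of plate3 in the frame of carrier between 0.004 and 0.0145 m and x of plate4 in the frame of carrier between -0.01 and 0.01 m and y of plate4 in the frame of carrier between -0.072 and 0.072 m and z of plate4 in the frame of carrier between 0.004 and 0.0145 m), for 0.2 s.
2. the bar lies on both lugs with its holes over the lugs' holes (((distance between bar_hole_a and lug_a below 0.004 m and distance between bar_hole_b and lug_b below 0.004 m) or (distance between bar_hole_a and lug_b below 0.004 m and distance between bar_hole_b and lug_a below 0.004 m))), for 0.2 s.
3. both pins are pushed home through bar and lug (((distance between bar_hole_a and lug_a below 0.004 m and distance between bar_hole_b and lug_b below 0.004 m) or (distance between bar_hole_a and lug_b below 0.004 m and distance between bar_hole_b and lug_a below 0.004 m)) and (horizontal distance between pin_a and lug_a below 0.004 m or horizontal distance between pin_a and lug_b below 0.004 m) and z of pin_a in the frame of carrier between 0.06 and 0.0705 m and angle between the z axis of each of pin_a, pin_b and the z axis of carrier, either way round below 0.12 rad and (horizontal distance between pin_b and lug_a below 0.004 m or horizontal distance between pin_b and lug_b below 0.004 m) and z of pin_b in the frame of carrier between 0.06 and 0.0705 m), for 0.2 s.
At the end, for the whole second after the job is handed in: Every present plate stands in a carrier slot on the tray (within 4.5 mm in height, 10 mm across, 8 degrees); both bar holes are within 4 mm of the lug holes; a pin in each lug goes through the bar, within 4 mm of centre, collar within 3.5 mm of the bar; all at rest (all of step 1 and all of step 3 and linear speed of each of plate1, plate2, plate3, plate4, holdbar, pin_a, pin_b below 0.03 m/s); the robot touches nothing.
It fails at once if a plate is tipped more than 35 degrees from upright (angle between any of plate1, plate2, plate3, plate4's own z axis and vertical above 0.61 rad).
It fails at once if a bystander is pushed more than 5 cm or tipped over (distance of any of amber1, amber2, beaker, vialrack, jar, mouse, tipbox from where it was at the start of the episode above 0.05 m or angle between any of amber1, amber2, beaker, vialrack, jar, mouse, tipbox's own z axis and vertical above 0.5 rad).
Of plate1, plate2, plate3, plate4 only 2 to 4 are there at a start; the rules pass over those that are not, and their reading is None.
At some moment in a run one of holdbar may be knocked a few centimetres aside while the robot is not near it.
It also fails if it takes over 210 s, if anything falls off the work surface, if the arm or the gripper's body presses on something with over 40 N, if the wrist force passes 120 N, or if a joint passes its speed limit or range.

## Working session

There is one attempt and no reset: what is moved stays moved. The work goes in short steps, each a Python script; the robot and the scene stay as the last script left them, time stands still between calls to the robot, and variables do not carry over. Pictures are saved under pics/ and viewed, about 12 in all and at most 16, crops included, and the job is handed in when it is done.

```bash
mkdir -p pics; cat > h.py <<'E'
import numpy as np, cv2
from scipy.spatial.transform import Rotation as R
from station import env
def save(n,img): cv2.imwrite('pics/'+n+'.png',cv2.cvtColor(img,cv2.COLOR_RGB2BGR))
def grab(cam):
    o=env.get_obs(); p,d=env.grab_frame(cam); i=env.camera_info(cam); K=np.array(i['mtx'])
    if cam=='wrist':
        T=np.eye(4); T[:3,:3]=R.from_rotvec(o['tcp_rot']).as_matrix(); T[:3,3]=o['ee_pos']
        T=T@np.array(i['tool_from_camera'])
    else:
        T=np.eye(4); A=np.array(i['attitude']); T[:3,:3]=A if A.shape==(3,3) else R.from_rotvec(A).as_matrix(); T[:3,3]=i['eye']
    return p,d,K,T
def cloud(d,K,T):
    v,u=np.mgrid[:d.shape[0],:d.shape[1]]
    P=np.stack([(u-K[0,2])/K[0,0]*d,(v-K[1,2])/K[1,1]*d,d],-1)
    W=P@T[:3,:3].T+T[:3,3]; W[d<=0]=np.nan
    return W
def onz(u,v,z,K,T):
    r=T[:3,:3]@np.array([(u-K[0,2])/K[0,0],(v-K[1,2])/K[1,1],1]); return T[:3,3]+r*(z-T[2,3])/r[2]
E
python3 - <<'E'
from h import *
for c in('scene','top'):
    p,d,K,T=grab(c); save(c,p); np.savez(c+'.npz',p=p,d=d,K=K,T=T); print(c,env.camera_info(c), T)
print(env.get_obs(),env.camera_info('wrist'))
E
```

```text
scene {'mtx': array([[464.58711138,   0.        , 274.11717776],
       [  0.        , 464.58711138, 205.42075974],
       [  0.        ,   0.        ,   1.        ]]), 'eye': array([0.91984228, 0.44780271, 1.13697483]), 'attitude': array([-0.96054913, -2.70574578,  0.74031317])} [[-7.76204449e-01  5.42802756e-01 -3.20736372e-01  9.19842285e-01]
 [ 6.30481223e-01  6.68032135e-01 -3.95254973e-01  4.47802713e-01]
 [-2.83284912e-04 -5.09016929e-01 -8.60756462e-01  1.13697483e+00]
 [ 0.00000000e+00  0.00000000e+00  0.00000000e+00  1.00000000e+00]]
top {'mtx': array([[452.50417452,   0.        , 273.39472026],
       [  0.        , 452.50417452, 208.00620083],
       [  0.        ,   0.        ,   1.        ]]), 'eye': array([ 0.34261591, -0.00827404,  1.31804326]), 'attitude': array([-2.16868866,  2.12573946, -0.17772006])} [[ 0.01895712 -0.98810635  0.15259905  0.34261591]
 [-0.99972791 -0.0208081  -0.01054168 -0.00827404]
 [ 0.01359159 -0.15235769 -0.98823196  1.31804326]
 [ 0.          0.          0.          1.        ]]
{'t': 0.1, 'joint_positions': array([-1.21751140e+00,  4.941646
[... 421 characters left out ...]
0986e+00,  1.42903692e-03]), 'force': array([ 0.933398  , -0.21706167, -0.38075359]), 'moment': array([-0.00454123,  0.00016664,  0.00406733]), 'opening': 0.09087046896653449} {'mtx': array([[363.8925309 ,   0.        , 281.8746598 ],
       [  0.        , 363.8925309 , 207.18496759],
       [  0.        ,   0.        ,   1.        ]]), 'tool_from_camera': array([[ 9.99998960e-01, -1.24619447e-03,  7.26310568e-04,
        -7.38193223e-04],
       [ 1.02536721e-03,  9.68324549e-01,  2.49692845e-01,
        -7.01571585e-02],
       [-1.01447020e-03, -2.49691841e-01,  9.68324819e-01,
        -1.58356181e-01],
       [ 0.00000000e+00,  0.00000000e+00,  0.00000000e+00,
         1.00000000e+00]])}
```

```bash
python3 -c "
import cv2
a=cv2.imread('pics/top.png');cv2.imwrite('pics/top2.png',cv2.resize(a,(800,600),interpolation=cv2.INTER_CUBIC))"
```

```text
(no output)
```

View pics/top2.png

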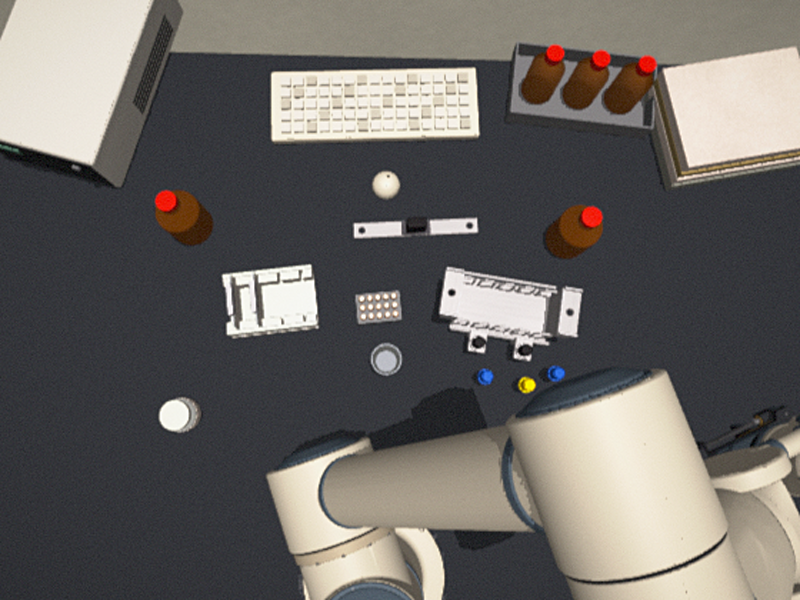

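View pics/scene.png

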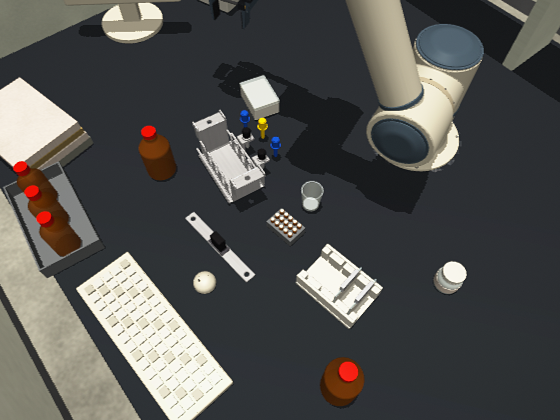

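The pictures show the stand at top2 px (270,300) with two plates near its left end. The carrier is at (512,305) with lug holes at about (452,293) and (570,312). The bar is at (416,227), and the black pins are at (478,342) and (525,350). Blue and yellow decoys sit in front of them. Next I'll take closer crops and heights.

```bash
python3 - <<'E'
from h import *
z=np.load('top.npz');p,d,K,T=[z[k] for k in 'pdKT']
c=p[175:250,150:415]
# two crops stacked
a=cv2.resize(p[180:240,150:230],(800,600)[:1]+(600,),interpolation=cv2.INTER_CUBIC)
b1=cv2.resize(p[180:240,150:230],(400,300),interpolation=cv2.INTER_CUBIC)
b2=cv2.resize(p[180:260,300:410],(412,300),interpolation=cv2.INTER_CUBIC)
b3=cv2.resize(p[145:175,240:340],(800,240),interpolation=cv2.INTER_CUBIC)
save('crops',np.vstack([np.hstack([b1,b2])[:,:800],b3]))
W=cloud(d,K,T)
z_=np.load('scene.npz');S=cloud(z_['d'],z_['K'],z_['T'])
for nm,Wc in(('top',W),('scene',S)):
  for x0,x1,y0,y1,lab in[(.3,.75,.1,.45,'stand')]:
    m=(Wc[...,0]>x0)&(Wc[...,0]<x1)&(Wc[...,1]>y0)&(Wc[...,1]<y1)&(Wc[...,2]>.085)&(Wc[...,2]<.13)
    q=Wc[m];n,l,s,ce=cv2.connectedComponentsWithStats(m.astype(np.uint8))
    for i in range(1,n):
      if s[i,4]>8:
        q=Wc[l==i]; (cx,cy),wh,an=cv2.minAreaRect(q[:,:2].astype(np.float32)); print(nm,s[i],cx,cy,wh,an,np.median(q[:,2]))
for n,u,v,zz in[('lugL',452,293,.113),('lugR',570,312,.113),('pin1',478,342,.098),('pin2',525,350,.098),('barL',361,230,.006),('barR',470,226,.006),('y',527,385,.06),('bl',486,377,.06),('br',556,373,.06)]:
  print(n,onz((u+.5)*.7-.5,(v+.5)*.7-.5,zz,K,T).round(4), W[int(v*.7),int(u*.7)].round(3))
E
```

```text
top [109 133  33  33 450] 0.6850192546844482 0.39061644673347473 (0.07962691783905029, 0.08449666947126389) 51.91858673095703 0.11586705260888452
top [174 191   7  36 143] 0.525443971157074 0.24023960530757904 (0.098283551633358, 0.011302893050014973) 8.46196174621582 0.10732071358384254
top [158 193   7  36 152] 0.5194341540336609 0.2833596467971802 (0.0985293760895729, 0.01129053346812725) 7.393474102020264 0.10641834054973653
scene [335 267  27  31 172] 0.5258445739746094 0.24253247678279877 (0.10054714977741241, 0.011368025094270706) 8.874082565307617 0.10862560027417534
scene [350 279  27  31 173] 0.518808901309967 0.28626513481140137 (0.09983905404806137, 0.010517694056034088) 8.551186561584473 0.10942408564123918
scene [323 357  42  44 748] 0.6887767910957336 0.3958081603050232 (0.08424708992242813, 0.08449564129114151) 24.71468162536621 0.11769470804254611
lugL [ 0.5395 -0.1367  0.113 ] [ 0.558 -0.148  0.001]
lugR [ 0.5079 -0.3598  0.113 ] [ 0.524 -0.394 -0.001]
pin1 [ 0.449 -0.188  0.098] [ 0.449 -0.187  0.1  ]
pin2 [ 0.4356 -0.277   0.098 ] [ 0.438 -0.277  0.094]
barL [0.6861 0.0425 0.006 ] [0.685 0.044 0.007]
barR [ 0.6998 -0.1852  0.006 ] [ 0.701 -0.186  0.003]
y [ 0.3709 -0.2884  0.06  ] [ 0.371 -0.281  0.084]
bl [ 0.3848 -0.209   0.06  ] [ 0.386 -0.205  0.084]
br [ 0.3951 -0.3452  0.06  ] [ 0.394 -0.338  0.085]
```

View pics/crops.png

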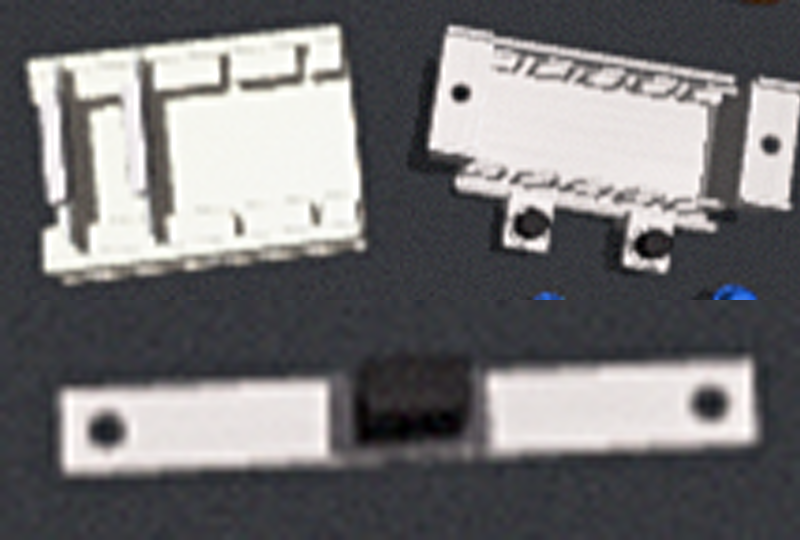

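Two plates are present, in stand slots y = +66 and +22, since they are 44 mm apart and the stand's yaw is about 8°. The lug holes come out 225 mm apart, against 226 mm given. The carrier's yaw is about -8°. I'll refine from above with the wrist camera.

```bash
cat >> h.py <<'E'
def down(deg):
    c,s=np.cos(np.radians(deg)),np.sin(np.radians(deg))
    return R.from_matrix(np.array([[c,s,0],[s,-c,0],[0,0,-1]])).as_rotvec()
E
python3 - <<'E'
from h import *
env.move_ptp([.5237,-.2483,.29],down(82)); env.hold(.2)
for n,pos,a in(('wc',None,0),('ws',[.522,.262,.30],98)):
    if pos: env.move_ptp(pos,down(a)); env.hold(.2)
    p,d,K,T=grab('wrist'); np.savez(n+'.npz',p=p,d=d,K=K,T=T)
    save(n,cv2.resize(p,(800,600),interpolation=cv2.INTER_CUBIC))
    W=cloud(d,K,T); m=(W[...,2]>.095)&(W[...,2]<.13)
    nn,l,s,ce=cv2.connectedComponentsWithStats(m.astype(np.uint8))
    for i in range(1,nn):
        if s[i,4]>60:
            q=W[l==i]; (cx,cy),wh,an=cv2.minAreaRect(q[:,:2].astype(np.float32)); print(n,s[i],np.round([cx,cy,*wh,an,np.median(q[:,2])],4))
print(env.get_obs()['t'],env.get_obs()['joint_positions'])
E
```

```text
wc [224  90  22  24 371] [ 4.37200e-01 -2.80500e-01  2.04000e-02  1.92000e-02  5.58448e+01
  9.66000e-02]
wc [320  91  23  23 369] [ 4.4990e-01 -1.9200e-01  1.9100e-02  2.0500e-02  3.7943e+01  9.6400e-02]
wc [ 137  142   52   98 3617] [ 5.08000e-01 -3.59500e-01  3.60000e-02  9.01000e-02  8.14628e+01
  1.11700e-01]
wc [ 376  143   53   98 3559] [ 5.40700e-01 -1.37000e-01  3.61000e-02  8.96000e-02  8.16597e+01
  1.11500e-01]
wc [ 168  309   49   49 1519] [ 6.65500e-01 -3.57400e-01  6.32000e-02  2.46000e-02  3.39489e+01
  1.15300e-01]
ws [254 157  12  61 643] [0.526  0.2397 0.0592 0.01   7.8379 0.1085]
ws [298 157  12  61 638] [0.52   0.2832 0.059  0.01   7.7849 0.1085]
ws [ 339  310   59   31 1267] [6.65600e-01 3.70300e-01 2.33000e-02 5.91000e-02 2.92506e+01 1.13200e-01]
4.1667 [ 3.62018651e-01  3.72234919e-01  1.33987326e+00 -2.97396453e-05
  1.42949270e+00 -1.34755876e+00]
```

View pics/wc.png

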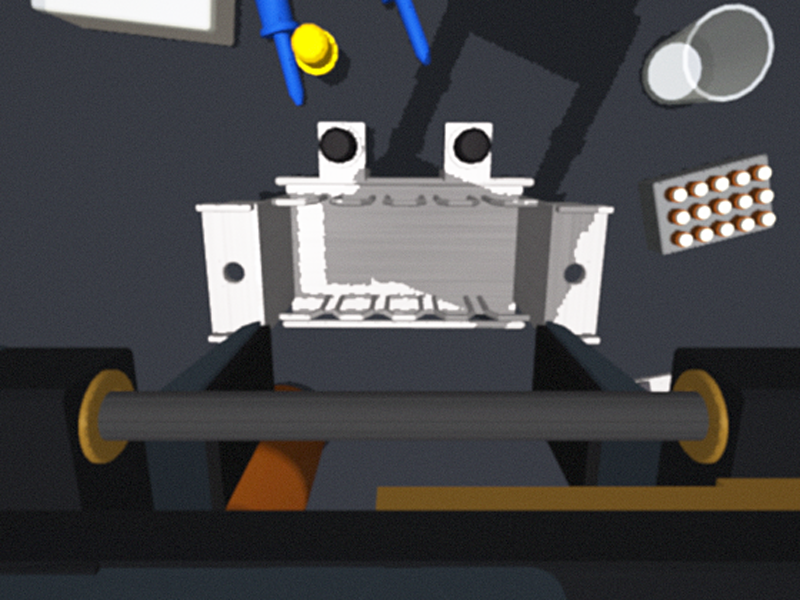

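View pics/ws.png

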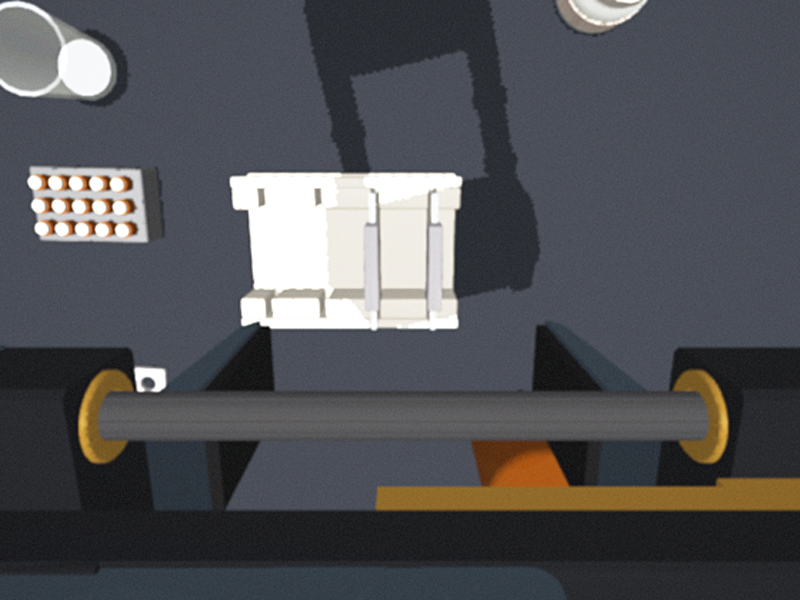

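In wc the carrier is centred, with lug holes at (234,272) and (574,272) and black pin knobs at (338,145) and (472,145). In ws two plate clips show at (372,267) and (435,267), each measuring 59x10 mm as they should. Next I'll compute the holes and move the first plate.

```bash
cat >> h.py <<'E'
def placeplate(g,slot,C,yaw,py):
    env.gripper_to(.030)
    env.move_ptp([g[0],g[1],.20],down(py)); env.move_l([g[0],g[1],.013+.080],speed=.1)
    env.gripper_to(0.0); o=env.get_obs(); print('grip',o['opening'])
    env.move_l([g[0],g[1],.25],speed=.15)
    ey=np.array([-np.sin(yaw),np.cos(yaw)]); t=C+ey*slot
    env.move_ptp([t[0],t[1],.25],down(90+np.degrees(yaw)))
    return t
E
python3 - <<'E'
from h import *
z=np.load('wc.npz');p,d,K,T=[z[k] for k in 'pdKT']
h=[]
for u,v in((234,272),(574,272)):
    u,v=(u+.5)*.7-.5,(v+.5)*.7-.5
    g=cv2.cvtColor(p,cv2.COLOR_RGB2GRAY)[int(v)-12:int(v)+13,int(u)-12:int(u)+13].astype(float)
    w=np.clip(110-g,0,None); yy,xx=np.mgrid[:25,:25]; r=np.hypot(yy-12,xx-12)<11; w=w*r
    u2=int(u)-12+(w*xx).sum()/w.sum(); v2=int(v)-12+(w*yy).sum()/w.sum()
    h.append(onz(u2,v2,.112,K,T)); print(u,v,u2,v2,h[-1])
b,a=h; C=(a+b)/2; e=(a-b)[:2]; yaw=np.arctan2(-e[0],e[1]); print(C,yaw,np.degrees(yaw),np.linalg.norm(e))
np.savez('car.npz',C=C[:2],yaw=yaw)
t=placeplate(np.array([.526,.2397]),-.020,C[:2],yaw,97.8)
p,d,K,T=grab('wrist'); save('inhand',cv2.resize(p,(800,600),interpolation=cv2.INTER_CUBIC)); 
print(t,env.get_obs())
E
```

```text
163.64999999999998 190.25 163.72304894179894 189.86392195767195 [ 0.50724459 -0.35870511  0.112     ]
401.65 190.25 401.22259136212625 190.82218003480463 [ 0.53977679 -0.13712498  0.112     ]
[ 0.52351069 -0.24791505  0.112     ] -0.14577760681334748 -8.352441617922365 0.2239555725248134
grip 0.009875071002470235
[ 0.52060545 -0.26770291] {'t': 10.4333, 'joint_positions': array([-5.75325284e-01,  4.14221846e-01,  1.41214345e+00,  1.53195793e-04,
        1.31522494e+00, -2.00166968e+00]), 'qvel': array([ 1.27784190e-03, -3.59283899e-04,  3.86561434e-05, -2.02760817e-03,
       -1.12658585e-04,  4.22294929e-04]), 'joint_torque': array([-7.24410005e-01, -8.13405347e+01, -3.89637923e+01, -9.09532188e-02,
        5.15105389e-02,  9.60227444e-04]), 'ee_pos': array([ 0.52102292, -0.26679126,  0.25002118]), 'tcp_rot': array([-2.37596643e+00, -2.05527201e+00, -2.24660811e-04]), 'force': array([-0.06192591,  0.0612512 , -2.22724732]), 'moment': array([ 0.08054955, -0.19242879, -0.0191149 ]), 'opening': 0.010110970919694838}
```

View pics/inhand.png

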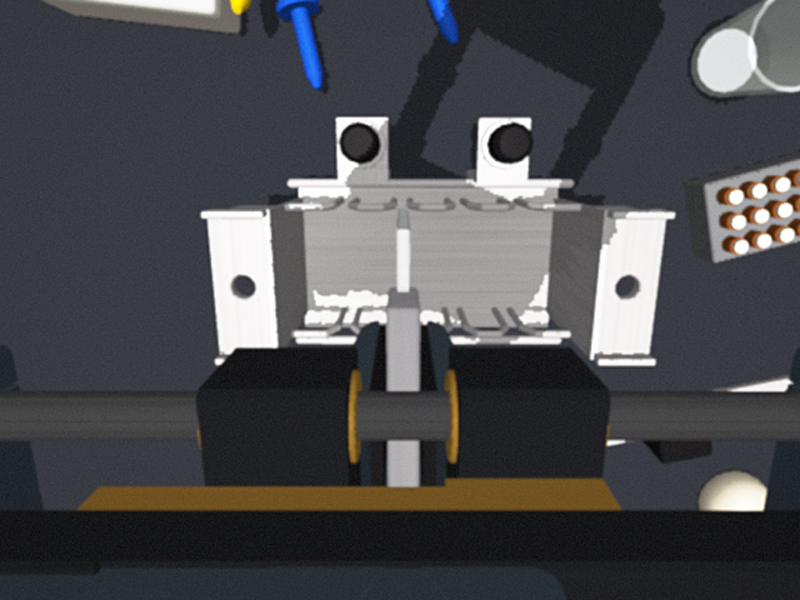

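In hand the plate hangs upright at x≈403, with the lug holes at (243,286) and (627,286). I'll lower it in stages and watch the force.

```bash
cat >> h.py <<'E'
def lower(t,zs,speed=.05,fmax=12):
    f0=env.get_obs()['force'].copy()
    for z in zs:
        env.move_l([t[0],t[1],z],speed=speed); o=env.get_obs(); df=o['force']-f0
        print('z',round(o['ee_pos'][2],4),(o['ee_pos'][:2]-t).round(4),'dF',df.round(1),o['moment'].round(2))
        if df[2]>fmax: return False
    return True
def stepclear(dz=.12):
    p=env.get_obs()['ee_pos']; env.move_l([p[0],p[1],p[2]+dz],speed=.15)
E
python3 - <<'E'
from h import *
p,d,K,T=grab('wrist')
for u,v in((243,286),(627,286)): print(onz((u+.5)*.7-.5,(v+.5)*.7-.5,.113,K,T))
c=np.load('car.npz');C,yaw=c['C'],float(c['yaw'])
t=C+np.array([-np.sin(yaw),np.cos(yaw)])*-.020
env.hold(.2)
print(lower(t,[.165,.15,.135,.12,.105,.097,.0935,.0915]))
E
```

```text
[ 0.50722891 -0.35881504  0.113     ]
[ 0.53968846 -0.13700707  0.113     ]
z 0.1652 [ 0.0001 -0.0001] dF [ 0.8 -0.4  1.5] [ 0.15 -0.14  0.02]
z 0.1496 [-0.0002  0.0001] dF [0.8 0.3 1.2] [ 0.08 -0.11 -0.01]
z 0.1347 [-0.0002  0.0001] dF [0.7 0.2 1. ] [ 0.12 -0.17  0.01]
z 0.1197 [-0.0002  0.0001] dF [ 0.1 -0.2  2. ] [ 0.18 -0.19 -0.  ]
z 0.1047 [-0.0002  0.0001] dF [1.1 0.8 0.9] [ 0.09 -0.15 -0.02]
z 0.0967 [-0.0002  0.0001] dF [ 1.  -0.1  0.5] [ 0.14 -0.13 -0.04]
z 0.0934 [-0.0001  0.    ] dF [0.5 0.3 1.6] [ 0.1  -0.13  0.02]
z 0.0914 [-0.  0.] dF [1.6 1.  1.7] [ 0.12 -0.09  0.01]
True
```

The plate went in with no side force. I'll release it, place the second in slot 3 and then look at the result.

```bash
python3 - <<'E'
from h import *
c=np.load('car.npz');C,yaw=c['C'],float(c['yaw']); e=np.array([-np.sin(yaw),np.cos(yaw)])
lower(C-.02*e,[.0905]); env.gripper_to(.026); stepclear(.16)
t=placeplate(np.array([.520,.2832]),.020,C,yaw,97.8); env.hold(.2)
if lower(t,[.165,.135,.11,.097,.0925,.0905]):
    env.gripper_to(.026); stepclear(.16)
    env.move_ptp([*C,.29],down(82)); env.hold(.2)
    p,d,K,T=grab('wrist'); save('after',cv2.resize(p,(800,600),interpolation=cv2.INTER_CUBIC))
    W=cloud(d,K,T); m=(W[...,2]>.09)&(W[...,2]<.13)
    nn,l,s,ce=cv2.connectedComponentsWithStats(m.astype(np.uint8))
    for i in range(1,nn):
        if s[i,4]>60:
            q=W[l==i]; (cx,cy),wh,an=cv2.minAreaRect(q[:,:2].astype(np.float32)); r=np.array([cx,cy])-C; print(s[i],np.round([r@[np.cos(yaw),np.sin(yaw)],r@e,*wh,an,np.median(q[:,2])],4))
p,d,K,T=grab('top'); np.savez('top.npz',p=p,d=d,K=K,T=T); save('bar',cv2.resize(p[130:190,220:340],(800,400),interpolation=cv2.INTER_CUBIC))
print(env.get_obs()['t'])
E
```

```text
z 0.0912 [ 0.0001 -0.0001] dF [-4.4  0.7 11.6] [0.42 0.43 0.04]
grip 0.010019919656579574
z 0.1652 [ 0.0001 -0.0001] dF [-0.2  1.5  1.3] [ 0.08 -0.16  0.02]
z 0.1351 [ 0.0001 -0.0001] dF [-0.9  0.4  0.4] [ 0.08 -0.14 -0.05]
z 0.1099 [0. 0.] dF [-0.1  0.2  0.7] [ 0.05 -0.14  0.05]
z 0.0966 [-0.0002  0.0001] dF [-0.7  1.1  1.1] [ 0.03 -0.2   0.03]
z 0.0923 [-0.0001  0.0001] dF [-0.4  1.1  1. ] [ 0.12 -0.12 -0.01]
z 0.091 [ 0.0003 -0.0002] dF [-1.   0.6  7.7] [ 0.23 -0.02  0.01]
[221  90  26  26 513] [-8.08000e-02 -4.50000e-02  2.30000e-02  2.26000e-02  3.55881e+01
  9.61000e-02]
[317  90  25  27 514] [-8.09000e-02  4.48000e-02  2.24000e-02  2.33000e-02  3.53701e+01
  9.61000e-02]
[ 135  142   54   99 4093] [ 1.10000e-03 -1.12600e-01  3.59000e-02  9.04000e-02  8.15893e+01
  1.11700e-01]
[ 373  144   55   98 4037] [1.20000e-03 1.12200e-01 3.59000e-02 9.02000e-02 8.14161e+01 1.11600e-01]
[255 158  12  63 685] [ 1.00000e-04 -2.00000e-02  1.01000e-02  5.96000e-02  8.10581e+01
  1.06500e-01]
[295 158  13  63 696] [1.00000e-04 1.96000e-02 1.04000e-02 5.94000e-02 8.13108e+01 1.06400e-01]
30.7
```

View pics/after.png

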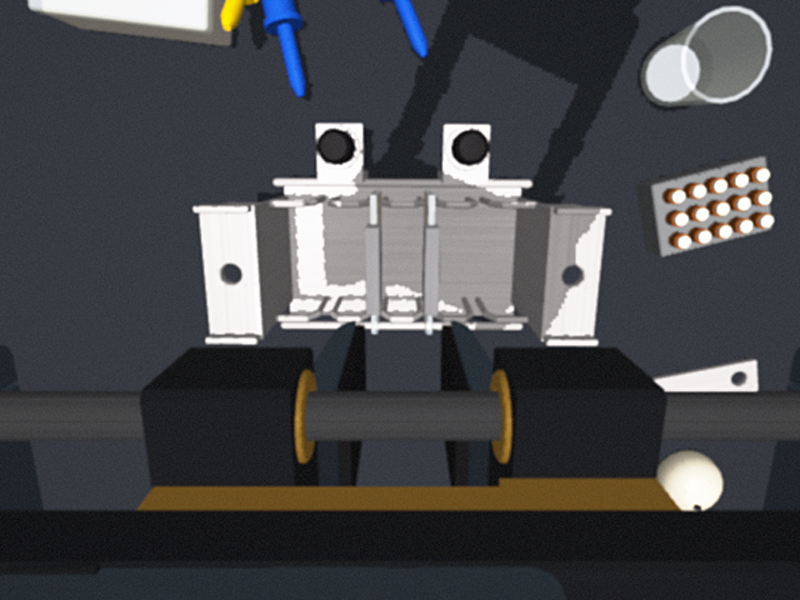

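View pics/bar.png

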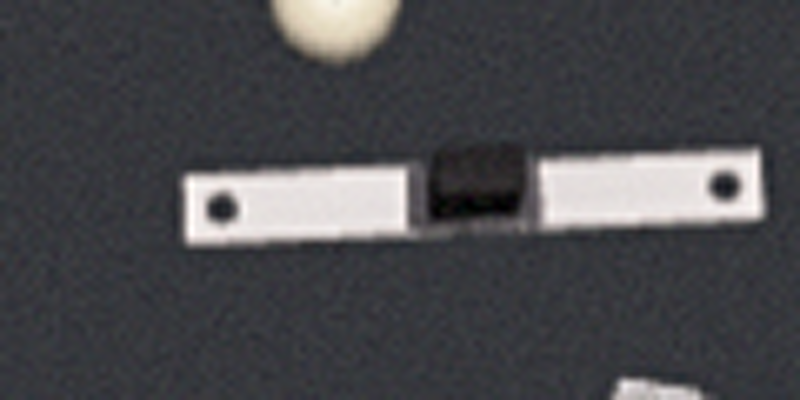

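Both plates are in slots 2 and 3, at y ≈ ±20 mm and x ≈ 0. Their tops read 106.5 mm, and the lug reads 111.7 mm against 113 mm, so both are fully down. The bar has not moved. I'll look at it closely from above.

```bash
python3 - <<'E'
from h import *
env.move_ptp([.675,-.07,.25],down(93.4)); env.hold(.2)
p,d,K,T=grab('wrist'); np.savez('wb.npz',p=p,d=d,K=K,T=T); save('wb',cv2.resize(p,(800,600),interpolation=cv2.INTER_CUBIC))
W=cloud(d,K,T); m=(W[...,2]>.035)&(W[...,2]<.07)
nn,l,s,ce=cv2.connectedComponentsWithStats(m.astype(np.uint8))
for i in range(1,nn):
    if s[i,4]>60:
        q=W[l==i]; (cx,cy),wh,an=cv2.minAreaRect(q[:,:2].astype(np.float32)); print(s[i],np.round([cx,cy,*wh,an,np.median(q[:,2])],4))
E
```

```text
[  58    0   32   66 1103] [ 5.46400e-01 -2.56300e-01  2.94000e-02  5.45000e-02  7.84985e+01
  5.73000e-02]
[ 103    0   25   75 1267] [ 5.46000e-01 -2.21000e-01  2.01000e-02  6.55000e-02  7.82249e+01
  5.40000e-02]
[328   1  14  15 160] [ 5.07900e-01 -3.17000e-02  1.20000e-02  1.15000e-02  2.01118e+01
  4.15000e-02]
[346   0  13  15 162] [ 0.5063 -0.016   0.0118  0.011   6.9581  0.0415]
[363   0  14  14 158] [ 5.05000e-01 -1.00000e-04  1.18000e-02  1.02000e-02  8.10141e+01
  4.14000e-02]
[380   0  14  13 149] [5.0380e-01 1.5800e-02 1.1800e-02 9.5000e-03 8.5129e+01 4.1100e-02]
[397   0  15  12 143] [5.02500e-01 3.16000e-02 1.19000e-02 8.70000e-03 8.77803e+01 4.08000e-02]
[503   0  57  18 840] [0.4967 0.1494 0.0147 0.052  5.523  0.0491]
[198  13  12  19 154] [ 5.28100e-01 -1.49500e-01  8.00000e-04  1.86000e-02  8.18238e+01
  5.14000e-02]
[380  19  14  15 157] [5.20200e-01 1.79000e-02 1.20000e-02 1.19000e-02 1.20244e+01 4.12000e-02]
[397  18  14  15 164] [5.18800e-01 3.30000e-02 1.17000e-02 1.10000e-02 2.74782e+01 4.12000e-02]
[346  21  14  15 153] [ 5.23900e-01 -1.37000e-02  1.10000e-
[... 546 characters left out ...]
2 1.14000e-02 1.16000e-02 4.97998e+01 4.15000e-02]
[329  43  14  15 144] [ 5.43700e-01 -2.77000e-02  1.11000e-02  1.18000e-02  4.72808e+01
  4.15000e-02]
[346  42  14  15 148] [ 5.419e-01 -1.180e-02  1.130e-02  1.210e-02  4.895e+01  4.160e-02]
[   0   54  197   48 1292] [ 5.81700e-01 -2.51100e-01  1.86700e-01  6.00000e-03  8.15899e+01
  4.32000e-02]
[134  66  36  14 154] [ 5.76400e-01 -1.91800e-01  3.13000e-02  5.00000e-03  8.11744e+01
  6.00000e-02]
[ 496   93   64   30 1615] [0.586  0.1627 0.024  0.0538 7.8319 0.05  ]
[  0 139  20  67 922] [ 6.81300e-01 -3.52500e-01  1.96000e-02  6.98000e-02  8.35748e+01
  4.60000e-02]
[261 191  39  24 902] [ 0.6939 -0.072   0.0228  0.0394  3.4419  0.0503]
```

View pics/wb.png

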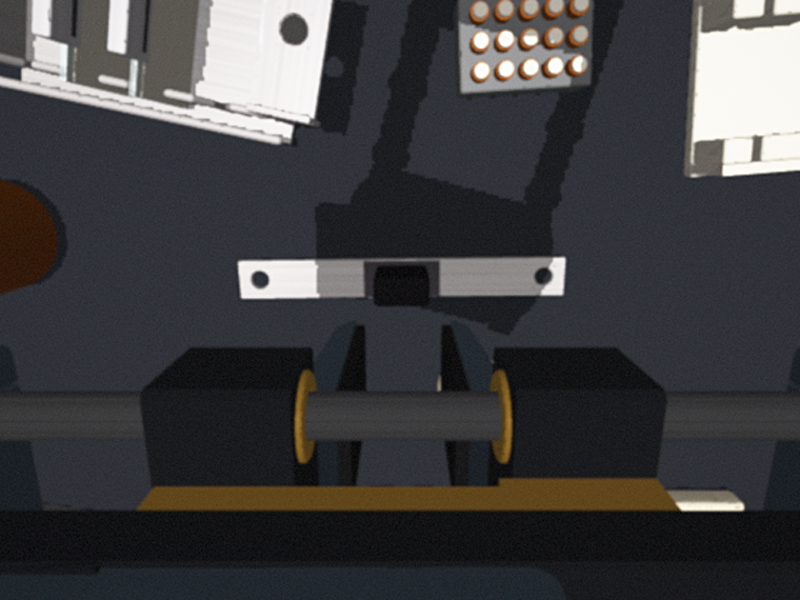

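The grip block sits at (0.694, -0.072) with yaw 3.4°, and the bar holes are at (260,279) and (543,276). In the carrier data, the lug rectangles and pins both suggest the true centre is about 1.1 mm further along +x than the dark-hole centroids, so I'll apply that. Now I'll pick up the bar and pause just above the lugs.

```bash
python3 - <<'E'
from h import *
z=np.load('wb.npz');K,T=z['K'],z['T']
hh=[onz((u+.5)*.7-.5,(v+.5)*.7-.5,.006,K,T) for u,v in((260,279),(543,276))]; print(hh,(hh[0]+hh[1])/2)
c=np.load('car.npz');C,yaw=c['C'],float(c['yaw']); C=C+.0011*np.array([np.cos(yaw),np.sin(yaw)]); np.savez('car2.npz',C=C,yaw=yaw)
env.gripper_to(.05)
g=[.6939,-.072]
env.move_ptp([*g,.15],down(3.44)); env.move_l([*g,.024],speed=.1)
env.gripper_to(0.); print(env.get_obs()['opening'])
env.move_l([*g,.27],speed=.15)
env.move_ptp([*C,.27],down(np.degrees(yaw))); env.hold(.2)
print(lower(C,[.20,.16,.146],speed=.08))
p,d,K,T=grab('wrist'); save('wbar',cv2.resize(p,(800,600),interpolation=cv2.INTER_CUBIC))
p,d,K,T=grab('top'); print(env.get_obs()['t'],env.get_obs()['opening'])
E
```

```text
[array([ 0.70066655, -0.18342904,  0.006     ]), array([0.68551735, 0.04051382, 0.006     ])] [ 0.69309195 -0.07145761  0.006     ]
0.021629035157711002
z 0.2005 [ 0.0003 -0.0002] dF [ 0.4 -0.4  0.2] [-0.04 -0.07 -0.03]
z 0.1603 [ 0.0002 -0.0001] dF [1.2 0.6 0.5] [-0.01 -0.12  0.03]
z 0.1459 [-0.0002  0.0001] dF [ 0.  -0.4  1.1] [-0.   -0.11  0.06]
True
40.9167 0.021622409004269722
```

View pics/wbar.png

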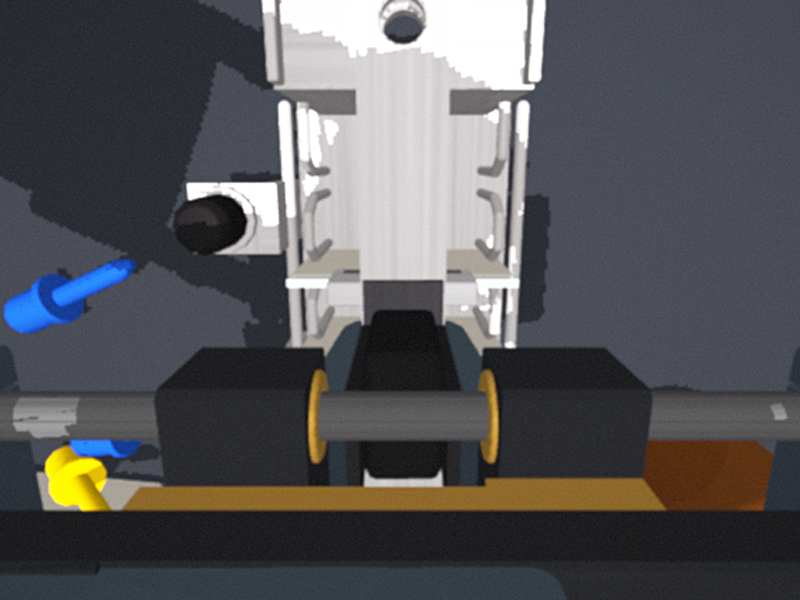

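The bar is centred between the lug's lips, which sit at columns 272 and 536 with the bar hole at 404. I'll set it down and check from above.

```bash
python3 - <<'E'
from h import *
c=np.load('car2.npz');C,yaw=c['C'],float(c['yaw'])
print(lower(C,[.140,.1375,.1368],speed=.03,fmax=8))
env.gripper_to(.05); stepclear(.15)
env.move_ptp([*C,.29],down(82)); env.hold(.2)
p,d,K,T=grab('wrist'); np.savez('wc2.npz',p=p,d=d,K=K,T=T)
W=cloud(d,K,T); m=(W[...,2]>.09)&(W[...,2]<.2)
nn,l,s,ce=cv2.connectedComponentsWithStats(((W[...,2]>.09)&(W[...,2]<.105)|(W[...,2]>.14)&(W[...,2]<.19)).astype(np.uint8))
e=np.array([-np.sin(yaw),np.cos(yaw)])
for i in range(1,nn):
    if s[i,4]>100:
        q=W[l==i]; (cx,cy),wh,an=cv2.minAreaRect(q[:,:2].astype(np.float32)); r=np.array([cx,cy])-C; print(s[i],np.round([r@[np.cos(yaw),np.sin(yaw)],r@e,*wh,an,np.median(q[:,2])],4))
a=cv2.resize(p[150:240,120:210],(400,400),interpolation=cv2.INTER_CUBIC);b=cv2.resize(p[150:240,355:445],(400,400),interpolation=cv2.INTER_CUBIC)
save('holes',np.hstack([a,b])); print(env.get_obs()['t'])
E
```

```text
z 0.1398 [-0.0001  0.0001] dF [ 0.8 -0.4  0.5] [-0.02 -0.1   0.03]
z 0.1374 [-0.0001  0.    ] dF [ 0.2 -0.6 -0.2] [ 0.02 -0.04 -0.01]
z 0.1371 [ 0. -0.] dF [-1.6  0.6  5.8] [ 0.13  0.25 -0.05]
True
[222  88  25  26 510] [-8.20000e-02 -4.48000e-02  2.25000e-02  2.26000e-02  3.53844e+01
  9.61000e-02]
[317  88  26  27 512] [-8.19000e-02  4.47000e-02  2.28000e-02  2.31000e-02  6.63637e+01
  9.61000e-02]
[180 140   7  35 146] [-2.84000e-02 -9.52000e-02  2.20000e-03  3.34000e-02  8.47655e+01
  9.77000e-02]
[378 141   9  35 145] [-2.86000e-02  9.47000e-02  2.80000e-03  3.29000e-02  7.75239e+01
  9.76000e-02]
[ 258  185   49   31 1478] [-5.00000e-04  4.00000e-04  3.93000e-02  2.15000e-02  8.15621e+01
  1.63300e-01]
[373 208   7  25 102] [3.15000e-02 9.46000e-02 1.10000e-03 2.59000e-02 8.12496e+01 9.74000e-02]
45.2333
```

View pics/holes.png

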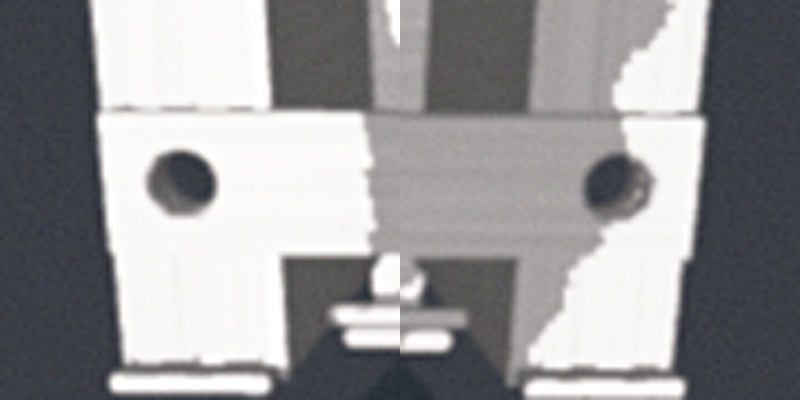

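The bar holes sit over the lug holes with no lug metal showing in them. The pins read (-82, ±45) mm, as specified. First pin next.

```bash
cat >> h.py <<'E'
def pin(sgn):
    c=np.load('car2.npz');C,yaw=c['C'],float(c['yaw']); ex=np.array([np.cos(yaw),np.sin(yaw)]); ey=np.array([-ex[1],ex[0]])
    s=C-.082*ex+sgn*.045*ey; t=C+sgn*.113*ey; a=down(90+np.degrees(yaw))
    env.gripper_to(.05); env.move_ptp([*s,.20],a); env.hold(.1); print(lower(s,[.12,.084],speed=.1))
    env.gripper_to(0.); print('op',env.get_obs()['opening'])
    env.move_l([*s,.26],speed=.12); env.move_ptp([*t,.26],a); env.hold(.3)
    ok=lower(t,[.205,.195,.188,.18,.17,.16,.15,.143,.1395],speed=.05,fmax=8); print(ok); return ok,t
E
python3 - <<'E'
from h import *
ok,t=pin(1)
p,d,K,T=grab('wrist'); save('pin1',p); print(env.get_obs()['t'])
E
```

```text
z 0.1205 [ 0.0003 -0.0002] dF [ 1.1 -0.1 -0.2] [ 0.12 -0.13  0.03]
z 0.0843 [ 0.0001 -0.    ] dF [ 0.9 -0.5 -0.1] [ 0.07 -0.17 -0.03]
True
op 0.02316493081257326
z 0.2053 [ 0.0002 -0.0001] dF [ 0.9 -0.2  0.2] [ 0.1  -0.15  0.01]
z 0.1946 [-0.0003  0.0001] dF [ 1.   0.7 -0.5] [ 0.05 -0.1  -0.04]
z 0.1876 [-0.0002  0.0001] dF [ 0.2  0.1 -0.8] [ 0.12 -0.1  -0.03]
z 0.1796 [-0.0002  0.0001] dF [ 0.1  1.1 -1.1] [ 0.05 -0.13  0.02]
z 0.1696 [-0.0002  0.0001] dF [ 0.9 -0.2 -0.4] [ 0.12 -0.19  0.  ]
z 0.1596 [-0.0002  0.0001] dF [ 1.1  0.  -0.9] [ 0.07 -0.17 -0.01]
z 0.1496 [-0.0002  0.0001] dF [ 0.8  0.3 -0.3] [ 0.08 -0.17  0.  ]
z 0.1427 [-0.0002  0.    ] dF [ 0.9 -0.1 -1. ] [ 0.07 -0.11 -0.03]
z 0.1394 [-0.0001  0.    ] dF [ 0.   0.1 -0.6] [ 0.1  -0.15  0.02]
True
54.3917
```

The first pin slid in without any contact force. I'll seat it, release, and do the second pin the same way.

```bash
python3 - <<'E'
from h import *
def seat(t):
    lower(t,[.1375],speed=.03); env.gripper_to(.05); stepclear(.13)
c=np.load('car2.npz');C,yaw=c['C'],float(c['yaw']); ex=np.array([np.cos(yaw),np.sin(yaw)]); ey=np.array([-ex[1],ex[0]])
seat(C+.113*ey)
ok,t=pin(-1)
if ok:
    seat(t); env.move_ptp([*C,.32],down(82)); env.hold(.3)
p,d,K,T=grab('wrist'); save('end',cv2.resize(p,(800,600),interpolation=cv2.INTER_CUBIC))
W=cloud(d,K,T)
nn,l,s,ce=cv2.connectedComponentsWithStats(((W[...,2]>.135)&(W[...,2]<.19)).astype(np.uint8))
for i in range(1,nn):
    if s[i,4]>100:
        q=W[l==i]; (cx,cy),wh,an=cv2.minAreaRect(q[:,:2].astype(np.float32)); r=np.array([cx,cy])-C; print(s[i],np.round([r@ex,r@ey,*wh,an,np.median(q[:,2])],4))
print(env.get_obs()['t'])
p,d,K,T=grab('scene'); save('end_s',cv2.resize(p[90:220,170:340],(785,600),interpolation=cv2.INTER_CUBIC))
E
```

```text
z 0.1382 [ 0.0003 -0.0001] dF [-1.3  2.5 11.5] [0.23 0.28 0.03]
z 0.1205 [ 0.0003 -0.0002] dF [-0.9  1.   0.5] [ 0.1  -0.14 -0.01]
z 0.0843 [ 0.0001 -0.0001] dF [-1.1  0.3  0.4] [ 0.07 -0.15  0.02]
True
op 0.022660787805641756
z 0.2053 [ 0.0002 -0.0001] dF [0.3 0.9 0.5] [ 0.12 -0.15 -0.06]
z 0.1945 [-0.0002  0.0002] dF [-0.3  0.3  0. ] [ 0.1  -0.22  0.01]
z 0.1876 [-0.0002  0.0002] dF [-0.8  1.2  0.2] [ 0.05 -0.12  0.01]
z 0.1796 [-0.0002  0.0001] dF [-0.3  1.5  0.3] [ 0.11 -0.21 -0.  ]
z 0.1696 [-0.0002  0.0002] dF [-0.7  0.3  0.8] [ 0.03 -0.19 -0.04]
z 0.1596 [-0.0002  0.0002] dF [-1.1  0.2  0.5] [ 0.11 -0.19 -0.07]
z 0.1496 [-0.0002  0.0002] dF [-0.4  0.5  1.4] [ 0.1  -0.11  0.03]
z 0.1426 [-0.0002  0.0001] dF [-0.6  0.9  1.1] [ 0.09 -0.13  0.04]
z 0.1393 [-0.0001  0.0001] dF [0.5 0.9 0.1] [ 0.09 -0.14 -0.01]
True
z 0.1382 [ 0.0003 -0.0002] dF [-2.7  0.7  9.2] [0.38 0.11 0.04]
[148 177  29  27 587] [-2.00000e-04 -1.12600e-01  2.30000e-02  2.29000e-02  3.38493e+01
  1.49900e-01]
[ 261  178   45   30 1263] [-0.0000e+00  7.0000e-04  3.9300e-02  2.2400e-02  8.1702e+01  1.6330e-01]
[387 178  30  27 582] [-1.00000e-04  1.12400e-01  2.32000e-02  2.31000e-02  3.70327e+01
  1.49600e-01]
68.3333
```

View pics/end.png

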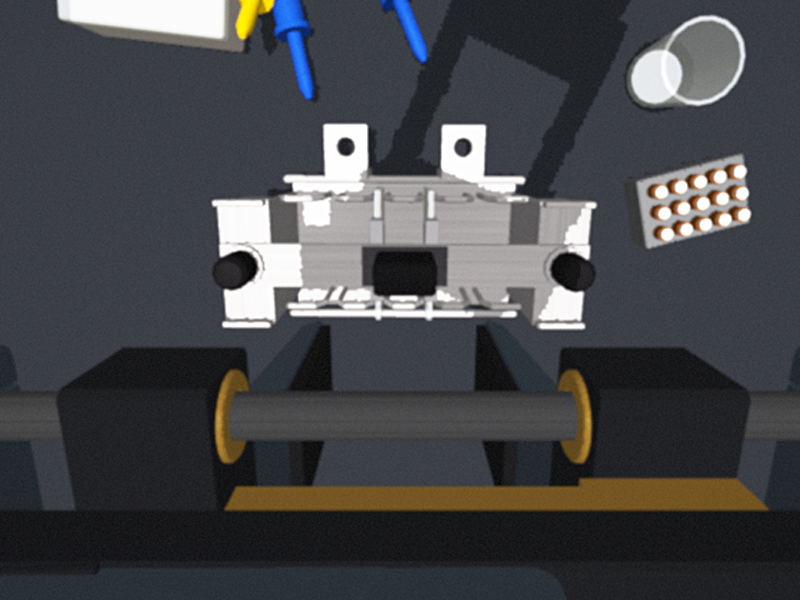

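The last picture shows both knobs on the bar at (237,270) and (573,270), both sockets empty and the plates standing. Knob tops read 150 mm and the block 163 mm, each about 2 mm under nominal like the other heights, so the collars are seated.

```bash
python3 -c "
from h import *
print(env.get_obs()['force'],env.hand_in())"
```

```text
the job is handed in; nothing more can be done
[ 1.19272108 -1.06458185  0.43993815] None
```

The job is done and handed in at about 68 s of the 210 s allowed; `hand_in` gives no verdict.

- **Plates:** Two plates were present, and they now stand in carrier slots 2 and 3. They measure within about 1 mm of centre, and their tops show them fully down.
- **Bar:** It lies across both lugs, and no lug metal showed in its holes when viewed from above.
- **Pins:** Pin_a went into lug_a and pin_b into lug_b, with no contact force until the collars met the bar. Both knobs measured within 1 mm of the lug centres.
- **Readings that disagreed:** All wrist-camera heights came out about 1.5–2 mm low, including on surfaces of known height. The first carrier centre, taken from the lug holes, was about 1.1 mm off in x from the lug outlines and pins. I corrected for that before placing the bar.
- **Bystanders:** The gripper touched none of them, and those visible in the last wrist picture looked unmoved. I did not measure them, and I did not view the final scene-camera picture.

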